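Hold the matching cast lever over the drilling jig

TASK

The drilling jig has a thick pin and a thin pin; the thin pin is set for only one of the two cast levers. Take the lever whose eyes match the distance between the pins, pick it up at its balance point and keep it level, and finish while still holding it, level and still, about 3 cm clear above the pin tips, big eye over the thick pin and small eye over the thin pin, ready to be lowered straight down. Do not put it on the pins or let go, and leave the other lever and the other things on the bench where they are.

Things in the scene. Friction and masses are not known exactly. Their poses are not given: they have to be found in the camera images.
- lever_short: The short dark cast offset lever, lying flat, about 0.5 kg. Origin: big eye's axis, at the underside; x along the arm to the small eye, z up. Big eye: 46 mm ring, 22 mm bore, 36 mm high; lug and screw reach 51 mm to -y. Small eye at x 140, y +20 mm. Arm 18 mm wide, z 8 to 28 mm, straight along y = 0 to x = 80 mm, then jogs left. It and the other lever may swap places.
- lever_long: The long dark cast offset lever, lying flat, about 0.6 kg. Origin: big eye's axis, at the underside; x along the arm to the small eye, z up. Big eye: 46 mm ring, 22 mm bore, 36 mm high; lug and screw reach 51 mm to -y. Small eye at x 190, y +20 mm. Arm 18 mm wide, z 8 to 28 mm, straight along y = 0 to x = 130 mm, then jogs left. It and the other lever may swap places.
- lever_short_balance (a point): Balance point of the short lever: middle of the arm's section (y = 0, 18 mm above the underside), much nearer to the big eye: 46 mm from the big eye's axis.
- lever_long_balance (a point): Balance point of the long lever: middle of the arm's section (y = 0, 18 mm above the underside), much nearer to the big eye: 67 mm from the big eye's axis.
- lever_short_eye (a point): Centre of the short lever's small eye (ring 30 mm outside, 12 mm bore, 28 mm high), at its underside (141 mm from the big eye's axis).
- lever_long_eye (a point): Centre of the long lever's small eye (ring 30 mm outside, 12 mm bore, 28 mm high), at its underside (191 mm from the big eye's axis).
- jig: Drilling jig, fixed: wooden board 290 x 90 x 18 mm with a steel thick pin (20 mm diameter) standing 30 mm above the board near one end. Origin: thick pin's axis, at the bench top; x along the board towards its two sockets at x = 140 and x = 190 mm, both y = +20 mm. One socket holds the thin pin, the other a flat plug.
- thick_pin_tip (a point): Top of the thick pin, 48 mm above the bench.
- thin_pin: Steel thin pin (9 mm diameter, standing 30 mm above the board, on a collar 20 mm wide and 4 mm high), fixed in one of the jig's two sockets. Origin: on its axis at the board's top. 141 mm from the thick pin's axis it suits the short lever, 191 mm the long one.
- thin_pin_tip (a point): Top of the thin pin, 48 mm above the bench, level with the thick pin's top.
- plug: Flat steel plug, 20 mm wide and 4 mm high, in the jig's other socket. Origin: centre of its underside, on the board's top.
- wax_tin: Round tin with a green lid, 73 mm across, 26 mm high, a bystander. Origin: centre of its underside.
- awl: Scratch awl with a wooden bulb, 122 mm long, 32 mm high, a bystander. Origin: centre of its underside.

How it is judged:
By the outcome, as a careful person would: the job done as asked, in the order asked, and still so for the second after the job is handed in, while the arm keeps its last pose, push and grip.
It also fails if it takes over 40 s, if anything falls off the work surface, if the arm or the gripper's body presses on something with over 40 N, if the wrist force passes 120 N, or if a joint passes its speed limit or range.

ROBOT

A 6-joint arm with a two-finger parallel gripper is mounted at the origin on a cart in front of the work surface, level with it; the furniture and walls round the work are solid. World frame = base frame: x ahead of the robot, y to its left, z up, the work surface at z = 0. Lengths are in m, angles in degrees, forces in N, time in s.
With the tool pointing down it reaches from about 0.4 to 0.825 m from the base axis. Payload 7 kg.
Tool frame: the origin (TCP) lies between the finger pads, 19 mm behind the fingertips; this is the grasp point; z points along the fingers, y is the direction in which the jaws open and shut (so a half turn about z gives the same grasp; the last joint's range is limited). The gripper opens to 88 mm and grips with 3 to 60 N. Pads are 19 mm wide; open, the fingers measure 130 mm over their backs; the gripper's body (78 mm by 193 mm) begins 47 mm behind the grasp point.
Start: joints at [83.658, 20.546, 0.682, 0, -70.136, -16.507], TCP at [0.262, 0.622, 0.245] pointing down, gripper open.
Joint ranges: [-176.03, 176.03], [-82.01, 121.73], [-58.28, 71.71], [-173.87, 95.51], [-174.79, -0.11], [-173.66, 173.66]. Speed limits (degrees/s): [136.94, 136.94, 172.46, 180, 180, 180].

INTERFACE

Orientations are given as [roll, pitch, yaw] about the fixed x, y, z axes, in that order (R = Rz(yaw) Ry(pitch) Rx(roll)).
In Python, from plant import get_obs, snapshot, close_job gives the robot as it stands. The module is installed in compiled form; this text tells all that it offers.
- The arm moves only by the tool jog_arm, never from a script. Its argument "commands" is a list of rows, each a list of 4 numbers: the shift along the world's x, y, z in mm, then the turn about the world's z in degrees. In form: [[x, y, z, turn], ...]. A call has exactly 10 rows; each row shifts and turns the commanded pose from where the row before left it; what a row does not reach is not made up. A row lasts 1/12 s, in which the tool goes at most 41.7 mm and 7.16 degrees, less where a joint would pass 70% of its speed; a pose out of reach is approached as far as the arm can. A call is refused whole if a number of a shift passes 41.7 or a number of a turn 7.16, either way. A call with a gripper value outside its range is refused whole. "fingers" is the finger opening in mm, from 0 to 87.6, set as the call begins (left out, the last holds). The fingers move at their own pace and stop on an object; the grip force is fixed at half the most. Time passes only in rows, so rows that do not move let the fingers close, or fill a call up. It gives the time, the measured TCP pose, the force and the opening at its end, in the units of the state.
- get_obs(): the state, without advancing time (a new reading comes with each control period).
- snapshot(name): name is "scene" or "side" or "wrist"; returns a dict with "image" (400x640x3 uint8, red, green, blue), "fov_y" (degrees; the focal length in pixels is half the picture's height over the tangent of half this angle, whatever the lens; pixels are square), "cx", "cy" (the principal point, pixels), "rvec" (rotation vector, rad) and "tvec" (3), from world to camera coordinates, as OpenCV has them; the wrist camera has in their place "mount" (4x4, takes a point from camera to tool coordinates, whose origin is the TCP and whose axes are the flange's). Camera axes: x right, y down, z forward; pixel columns grow to the right and rows downward; lengths in m; the calibration is good to about 2 mm. A picture is of the moment at which its call begins: read the wrist's pose just before it. There is no depth.
- close_job(): hands the job in, once; it reports no verdict.
The state is a dict: "clock": time; "joint_pos": joint angles; "qvel": joint speeds; "tau": joint torques, N m; "tool_pos": TCP position; "orientation": TCP orientation; "force": force on the tool from outside, world axes, zero at the start; "moment": the same for the moment, N m; "opening": finger opening in m.
Only numpy, scipy, OpenCV 4.12 (cv2) and the standard library are available. Lean on these libraries where they do the work, as an engineer would, in place of code of your own. Each camera call takes 0.05 s, during which the arm holds its last target.

## Working session

There is one attempt and no reset: what is moved stays moved. The work goes in short steps, Python scripts to look and compute and a tool call to move; the robot and the scene stay as the last step left them, time stands still between calls to the robot, and variables do not carry over. Pictures are saved under pics/ and viewed, and the job is handed in when it is done.

Besides the shell and the picture viewer there is one more tool, called as name([rows], argument=value, ...), one row to a line, values as JSON. jog_arm: Moves the arm, as the interface text tells. Its arguments: {"type":"object","properties":{"commands":{"type":"array","items":{"type":"array","items":{"type":"number"}}},"fingers":{"type":"number"}},"required":["commands"]}

```bash
mkdir -p pics
python3 - <<'E'
from plant import get_obs, snapshot
import cv2,numpy as np,pickle
o=get_obs();print(o)
for n in("scene","side","wrist"):
    s=snapshot(n);cv2.imwrite(f"pics/{n}0.png",s["image"][:,:,::-1]);pickle.dump((o,s),open(f"pics/{n}0.pkl","wb"))
    print(n,{k:v for k,v in s.items() if k!="image"})
E
```

```text
{'clock': 0.0, 'joint_pos': array([ 8.36572024e+01,  2.05915068e+01,  6.32248545e-01, -1.98503815e-02,
       -7.01379330e+01, -1.65068368e+01]), 'qvel': array([-0.02830161, -0.05988733,  0.07051738,  0.06568437, -0.01787073,
        0.06654681]), 'tau': array([ 7.34117912e-04, -5.82710373e+01,  2.93064415e+01,  6.99800581e+00,
        6.95346709e-03, -1.59070282e-04]), 'tool_pos': array([0.26195561, 0.62157136, 0.24441114]), 'orientation': array([ 1.79901512e+02, -9.72613105e-03, -2.28563862e+01]), 'force': array([0.27342897, 0.32229082, 0.1628632 ]), 'moment': array([ 0.04157422, -0.00495628,  0.01315759]), 'opening': 0.08750082781546994}
scene {'fov_y': 52.75729060836604, 'cx': 323.58024048529944, 'cy': 198.38583244250947, 'rvec': array([ 2.62549666,  0.18662102, -0.04750003]), 'tvec': array([-0.52528467, -0.02789241,  1.16687443])}
side {'fov_y': 53.65565010067842, 'cx': 314.0746637381543, 'cy': 198.22181116039746, 'rvec': array([ 2.25012144, -0.97895051,  0.38507685]), 'tvec': array([-0.34164812,  0.34019002,  0.94205118])}
wrist {'fov_y': 69.50637413854429, 'cx': 319.8352124567894, 'cy': 195.0227016014733, 'mount': array([[ 1.07183520e-03, -9.65855516e-01, -2.59079087e-01,
         6.81672962e-02],
       [ 9.99998947e-01,  1.28867579e-03, -6.67134305e-04,
         1.15780854e-03],
       [ 9.78224295e-04, -2.59078099e-01,  9.65855880e-01,
        -1.39945806e-01],
       [ 0.00000000e+00,  0.00000000e+00,  0.00000000e+00,
         1.00000000e+00]])}
```

View pics/scene0.png

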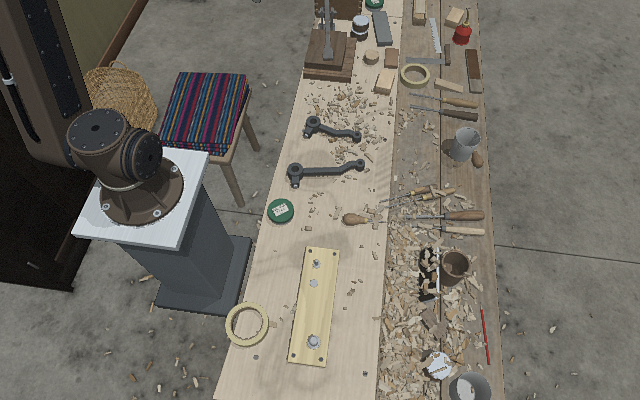

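View pics/side0.png

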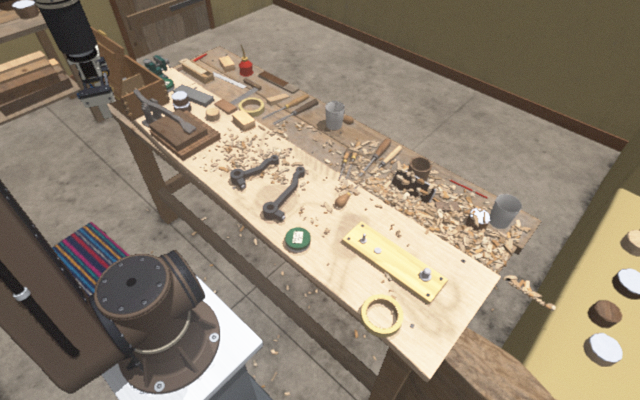

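View pics/wrist0.png

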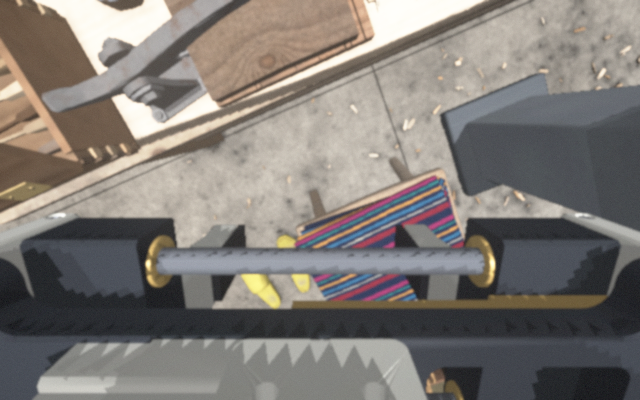

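Scene: levers at about (330,128) short and (325,170) long; jig at (315,305) with the thick pin at (313,341). I'll enlarge crops.

Run:
```python
import cv2
a=cv2.imread("pics/scene0.png");b=cv2.imread("pics/side0.png")
def c(im,x,y,w,h,k,n): cv2.imwrite(n,cv2.resize(im[y:y+h,x:x+w],None,fx=k,fy=k,interpolation=cv2.INTER_CUBIC))
c(a,280,240,70,130,4.5,"pics/s_jig.png");c(a,270,105,110,90,7,"pics/s_lev.png")
c(b,335,215,115,90,6.5,"pics/d_jig.png");c(b,225,145,90,80,7,"pics/d_lev.png")
```

```text
(no output)
```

View pics/s_jig.png

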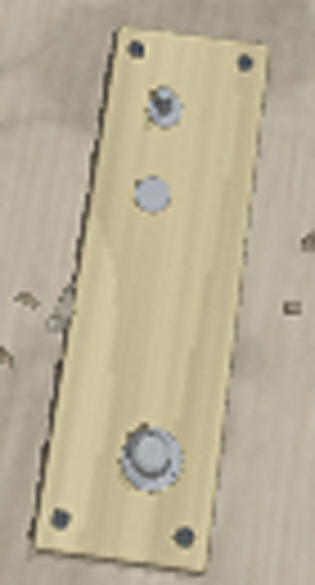

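View pics/s_lev.png

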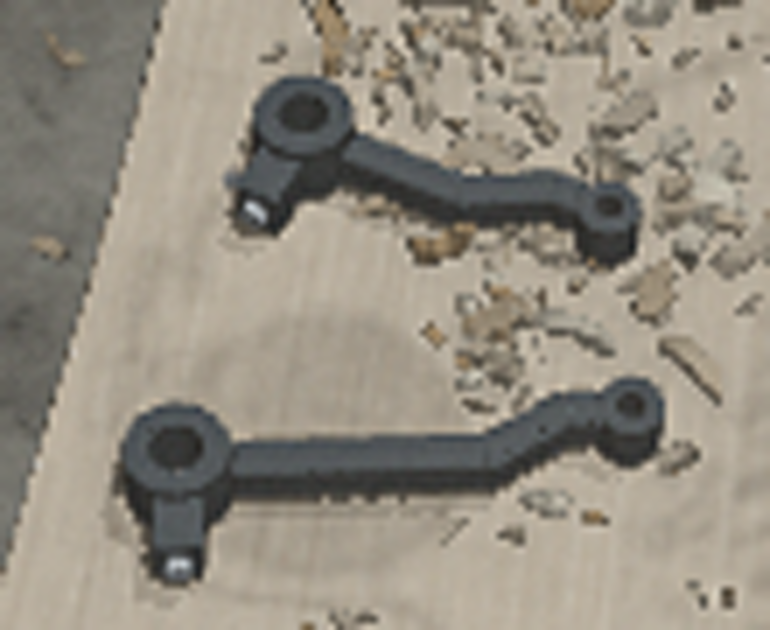

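View pics/d_jig.png

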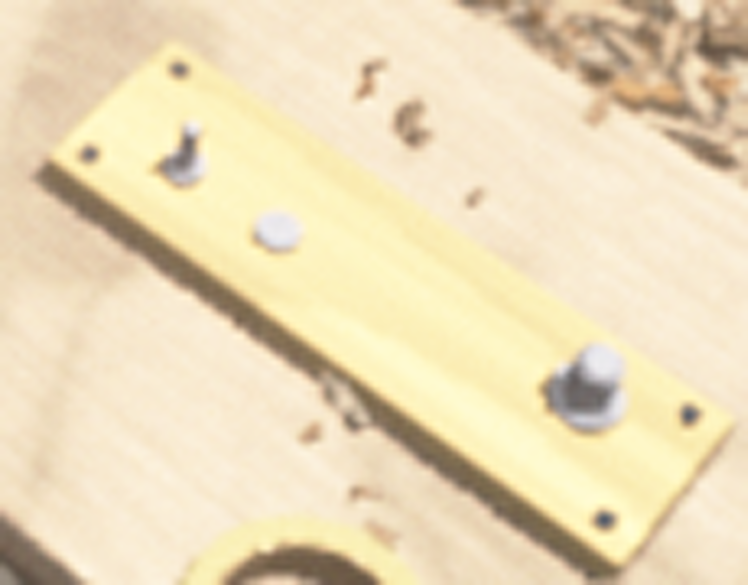

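View pics/d_lev.png

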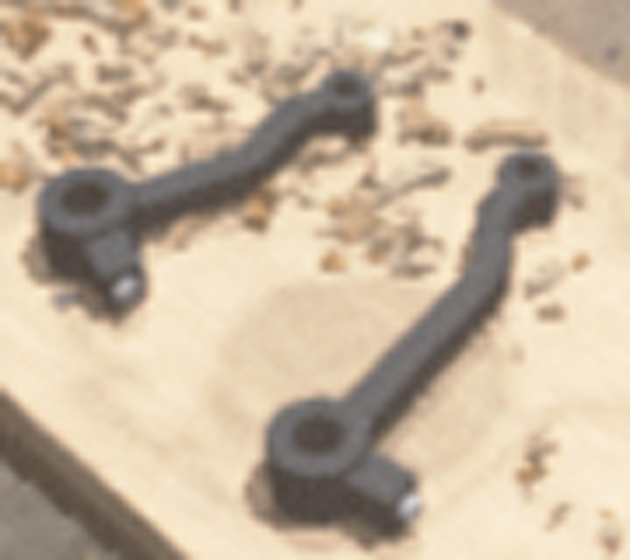

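The thin pin sits in the far socket, beyond the plug, so it suits the long lever (the nearer one in the scene view). I'll triangulate to check.

```bash
cat > h.py <<'E'
import numpy as np,cv2,pickle
def cam(s):
    f=200/np.tan(np.radians(s["fov_y"]/2));K=np.array([[f,0,s["cx"]],[0,f,s["cy"]],[0,0,1]])
    return K,cv2.Rodrigues(s["rvec"])[0],np.array(s["tvec"])
def onz(s,uv,z):
    K,R,t=cam(s);d=R.T@np.linalg.inv(K)@np.array([*uv,1]);c=-R.T@t
    return c+d*(z-c[2])/d[2]
def tri(s1,u1,s2,u2):
    P=[];
    for s in(s1,s2):
        K,R,t=cam(s);P.append(K@np.c_[R,t])
    X=cv2.triangulatePoints(P[0],P[1],np.array(u1,float).reshape(2,1),np.array(u2,float).reshape(2,1)).ravel();return X[:3]/X[3]
def proj(s,X):
    K,R,t=cam(s);p=K@(R@np.array(X)+t);return p[:2]/p[2]
E
python3 - <<'E'
from h import *
np.set_printoptions(precision=4,suppress=True)
S=pickle.load(open("pics/scene0.pkl","rb"))[1];D=pickle.load(open("pics/side0.pkl","rb"))[1]
un=lambda p,k,o:((p[0]+.5)/k-.5+o[0],(p[1]+.5)/k-.5+o[1])
L={}
for n,a,b,z in[("Lbig",(177,447),(318,433),.036),("Lsml",(631,404),(527,171),.028),("Sbig",(303,112),(83,199),.036),("Ssml",(610,206),(346,90),.028)]:
    L[n]=(un(a,7,(270,105)),un(b,7,(225,145)),z)
for n,a,b,z in[("thick",(152,452),(601,362),.048),("thin",(159,97),(191,129),.048),("plug",(152,193),(278,229),.022)]:
    L[n]=(un(a,4.5,(280,240)),un(b,6.5,(335,215)),z)
X={}
for n,(a,b,z) in L.items():
    p,q=onz(S,a,z),onz(D,b,z);X[n]=(p+q)/2
    print(n,z,"scene",p[:2],"side",q[:2],"tri",tri(S,a,D,b))
for a,b in[("Lbig","Lsml"),("Sbig","Ssml"),("thick","thin"),("thick","plug")]:
    d=X[b]-X[a];print(a,b,np.hypot(*d[:2]),np.degrees(np.arctan2(d[1],d[0])), "axis yaw",np.degrees(np.arctan2(d[1],d[0])-np.arctan2(20,140 if b in("Ssml","plug") else 190)))
E
```

```text
Lbig 0.036 scene [0.4317 0.1088] side [0.4305 0.1118] tri [0.4312 0.1115 0.0341]
Lsml 0.028 scene [0.6142 0.162 ] side [0.6117 0.1639] tri [0.6142 0.1657 0.0241]
Sbig 0.036 scene [0.4557 0.2907] side [0.453  0.2931] tri [0.4549 0.2953 0.032 ]
Ssml 0.028 scene [0.5949 0.2643] side [0.5919 0.2658] tri [0.5948 0.2688 0.0234]
thick 0.048 scene [ 0.5574 -0.3524] side [ 0.554  -0.3506] tri [ 0.5572 -0.3507  0.0431]
thin 0.048 scene [ 0.5323 -0.1651] side [ 0.5329 -0.1606] tri [ 0.5322 -0.163   0.0483]
plug 0.022 scene [ 0.535  -0.2117] side [ 0.5336 -0.2103] tri [ 0.5349 -0.2104  0.0198]
Lbig Lsml 0.1892800936239061 16.147229824710696 axis yaw 10.13822386721617
Sbig Ssml 0.1416371359043434 -10.912395208512462 axis yaw -19.04249756266844
thick thin 0.19007355611748747 96.99428091273647 axis yaw 90.98527495524195
thick plug 0.14205993129098435 98.66598558136621 axis yaw 90.53588322721023
```

Eye distances are 189 mm (long lever) and 190 mm between pins, and 142 mm (short lever) and 142 mm to the plug, so the long lever is the one to take. Its axis yaw is about 10.1° and the jig's about 90.9°. I'll move above the balance point with yaw −170, which leaves joint 6 enough room for the later turn.

jog_arm([
  [7.8, -16.7, 0, -4.9],
  [7.8, -16.7, 0, -4.9],
  [7.8, -16.7, 0, -4.9],
  [7.8, -16.7, 0, -4.9],
  [7.8, -16.7, 0, -4.9],
  [7.8, -16.7, 0, -4.9],
  [7.8, -16.7, 0, -4.9],
  [7.8, -16.7, 0, -4.9],
  [7.8, -16.7, 0, -4.9],
  [7.8, -16.7, 0, -4.9],
], fingers=70)

```text
clock: 0.98
tool_pos: [0.3403, 0.454, 0.2452]
orientation: [180.0, -0.0, -72.1]
force: [0.2, 0.2, 1.0]
opening: 0.0699
```

jog_arm([
  [7.8, -16.7, 0, -4.9],
  [7.8, -16.7, 0, -4.9],
  [7.8, -16.7, 0, -4.9],
  [7.8, -16.7, 0, -4.9],
  [7.8, -16.7, 0, -4.9],
  [7.8, -16.7, 0, -4.9],
  [7.8, -16.7, 0, -4.9],
  [7.8, -16.7, 0, -4.9],
  [7.8, -16.7, 0, -4.9],
  [7.8, -16.7, 0, -4.9],
])

```text
clock: 1.82
tool_pos: [0.4183, 0.287, 0.2452]
orientation: [180.0, -0.0, -121.1]
force: [0.4, 0.3, -0.5]
opening: 0.07
```

jog_arm([
  [7.8, -16.7, 0, -4.9],
  [7.8, -16.7, 0, -4.9],
  [7.8, -16.7, 0, -4.9],
  [7.8, -16.7, 0, -4.9],
  [7.8, -16.7, 0, -4.9],
  [7.8, -16.7, 0, -4.9],
  [7.8, -16.7, 0, -4.9],
  [7.8, -16.7, 0, -4.9],
  [7.8, -16.7, 0, -4.9],
  [0, 0, 0, 0],
])

```text
clock: 2.65
tool_pos: [0.4888, 0.1356, 0.2451]
orientation: [-180.0, -0.0, -165.3]
force: [1.7, -0.2, 0.5]
opening: 0.07
```

Run:
```python
from plant import get_obs, snapshot
import cv2,pickle
o=get_obs();print(o["clock"],o["joint_pos"],o["tool_pos"],o["orientation"])
for n in("wrist",):
    s=snapshot(n);cv2.imwrite(f"pics/{n}1.png",s["image"][:,:,::-1]);pickle.dump((o,s),open(f"pics/{n}1.pkl","wb"))
```

```text
2.65 [ 3.77255809e+01  4.65707498e+00 -2.00929116e+01  1.02036992e-02
 -6.52973388e+01 -1.13072091e+02] [0.48880695 0.13557511 0.24511341] [-1.79972928e+02 -3.99088557e-02 -1.65342251e+02]
```

View pics/wrist1.png

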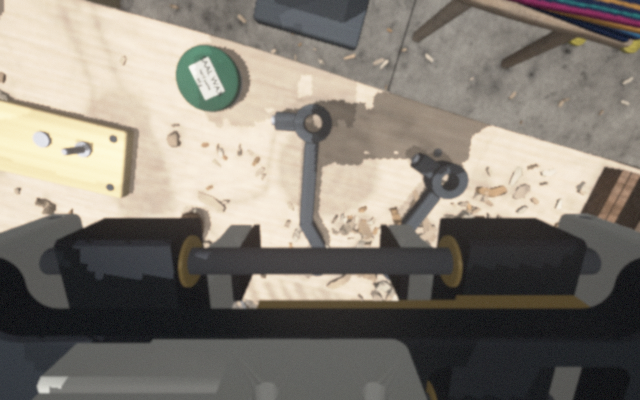

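The wrist view shows the long lever's bore at about (313,121) and its arm running down to (306,215). I'll enlarge it to refine the pose.

```bash
cat >> h.py <<'E'
from scipy.spatial.transform import Rotation as Ro
def wcam(o,s):
    T=np.eye(4);T[:3,:3]=Ro.from_euler("xyz",o["orientation"],degrees=True).as_matrix();T[:3,3]=o["tool_pos"]
    C=np.linalg.inv(T@s["mount"]);s=dict(s);s["rvec"]=cv2.Rodrigues(C[:3,:3])[0].ravel();s["tvec"]=C[:3,3];return s
E
python3 - <<'E'
from h import *
a=cv2.imread("pics/wrist1.png");cv2.imwrite("pics/w1c.png",cv2.resize(a[90:250,260:360],None,fx=3.7,fy=3.7,interpolation=cv2.INTER_CUBIC))
o,s=pickle.load(open("pics/wrist1.pkl","rb"));W=wcam(o,s)
for n,z in[((.4311,.1103),.036),((.613,.163),.028)]:print(proj(W,[*n,z]))
E
```

```text
[311.33391995 125.80906885]
[315.99953208 267.37212461]
```

View pics/w1c.png

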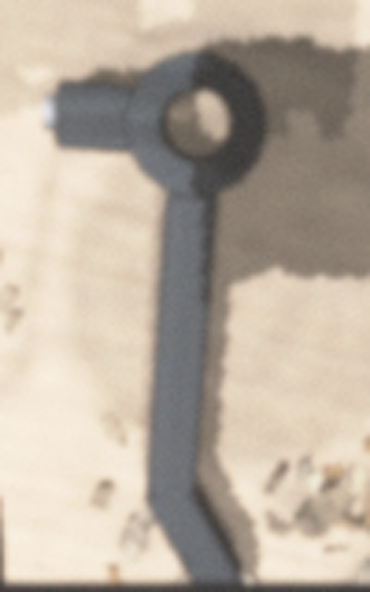

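Run:
```python
from h import *
np.set_printoptions(precision=4,suppress=True)
o,s=pickle.load(open("pics/wrist1.pkl","rb"));W=wcam(o,s)
un=lambda p:((p[0]+.5)/3.7-.5+260,(p[1]+.5)/3.7-.5+90)
b=onz(W,un((197,122)),.036);print("big",b)
for l,r in[((163,230),(210,230)),((157,330),(205,330)),((148,480),(193,480))]:
    p,q=onz(W,un(l),.028),onz(W,un(r),.028);m=(p+q)/2;d=m-b
    print(p[:2],q[:2],np.hypot(*(p-q)[:2]),m[:2],np.degrees(np.arctan2(d[1],d[0])))
# predicted outline check
for yaw in(9,10,11):
  c,si=np.cos(np.radians(yaw)),np.sin(np.radians(yaw))
  for x,y,z in[(0,0,.036),(.04,.009,.028),(.04,-.009,.028),(.12,.009,.028),(.12,-.009,.028),(0,-.051,.018)]:
    u=proj(W,[b[0]+c*x-si*y,b[1]+si*x+c*y,z]);print(yaw,x,y,(u+.5-[260,90])*3.7-.5)
```

```text
big [0.4271 0.1112 0.036 ]
[0.4639 0.1087] [0.46   0.1239] 0.01565790979760002 [0.4619 0.1163] 8.373080116612414
[0.4974 0.1149] [0.4933 0.1307] 0.0163837218925185 [0.4953 0.1228] 9.691966229220006
[0.5509 0.1247] [0.5468 0.1402] 0.015947047974622736 [0.5489 0.1325] 9.923454287459004
9 0 0 [197. 122.]
9 0.04 0.009 [213.1427 247.0812]
9 0.04 -0.009 [159.52   241.7145]
9 0.12 0.009 [191.1244 472.3185]
9 0.12 -0.009 [140.3843 467.5289]
9 0 -0.051 [ 45.4975 105.4734]
10 0 0 [197. 122.]
10 0.04 0.009 [215.2631 246.8029]
10 0.04 -0.009 [161.568  242.3738]
10 0.12 0.009 [197.0621 472.4077]
10 0.12 -0.009 [146.2664 468.4576]
10 0 -0.051 [ 45.3679 108.2306]
11 0 0 [197. 122.]
11 0.04 0.009 [217.3785 246.4875]
11 0.04 -0.009 [163.626  242.9972]
11 0.12 0.009 [202.9997 472.3989]
11 0.12 -0.009 [152.1602 469.2887]
11 0 -0.051 [ 45.2851 110.9882]
```

jog_arm([
  [1, -2, -16, -0.75],
  [1, -2, -16, -0.75],
  [1, -2, -16, -0.75],
  [1, -2, -16, -0.75],
  [1, -2.5, -16, -0.75],
  [1, -2.5, -16, -0.75],
  [0, 0, -16, 0],
  [0, 0, -13, 0],
  [0, 0, 0, 0],
  [0, 0, 0, 0],
])

```text
clock: 3.53
tool_pos: [0.4939, 0.1249, 0.1201]
orientation: [-180.0, -0.1, -169.4]
force: [-0.4, 0.2, 0.5]
opening: 0.07
```

Run:
```python
from plant import get_obs, snapshot
from h import *
o=get_obs();print(o["clock"],o["tool_pos"],o["orientation"])
s=snapshot("wrist");cv2.imwrite("pics/wrist2.png",s["image"][:,:,::-1]);pickle.dump((o,s),open("pics/wrist2.pkl","wb"))
```

```text
3.5333 [0.49392275 0.12487187 0.12005043] [-1.79955879e+02 -8.03228982e-02 -1.69369398e+02]
```

View pics/wrist2.png

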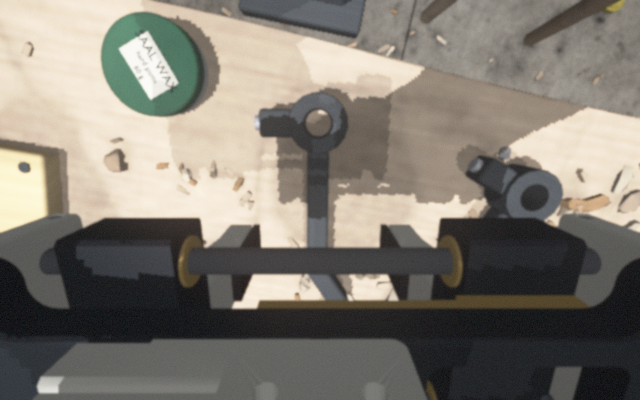

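Run:
```python
from h import *
np.set_printoptions(precision=4,suppress=True)
a=cv2.imread("pics/wrist2.png")
c=cv2.resize(a[80:240,240:370],None,fx=3.7,fy=3.7,interpolation=cv2.INTER_CUBIC);c=cv2.convertScaleAbs(c,alpha=1.6);
cv2.imwrite("pics/w2c.png",c)
```

```text
(no output)
```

View pics/w2c.png

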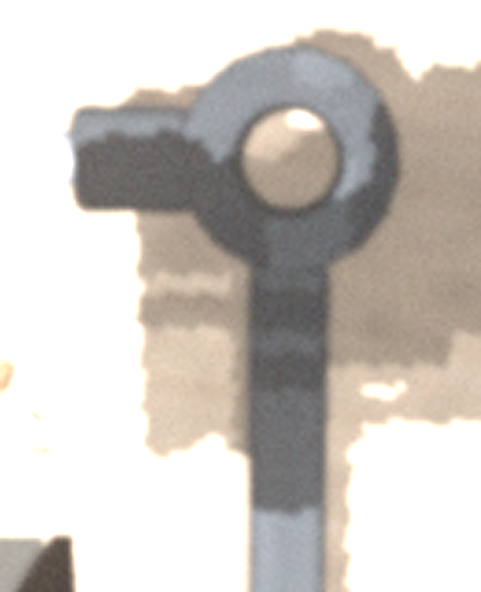

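Run:
```python
from h import *
np.set_printoptions(precision=4,suppress=True)
o,s=pickle.load(open("pics/wrist2.pkl","rb"));W=wcam(o,s)
un=lambda p:((p[0]+.5)/3.7-.5+240,(p[1]+.5)/3.7-.5+80)
b=onz(W,un((291,157)),.036);print("big",b, "ring dia",np.linalg.norm(onz(W,un((185,157)),.036)-onz(W,un((399,157)),.036)))
M=[]
for l,r in[((248,300),(328,300)),((248,400),(328,400)),((248,560),(325,560))]:
    p,q=onz(W,un(l),.028),onz(W,un(r),.028);m=(p+q)/2;d=m-b;M.append(m)
    print(np.hypot(*(p-q)[:2]),m[:2],np.degrees(np.arctan2(d[1],d[0])))
d=M[2]-M[0];print(np.degrees(np.arctan2(d[1],d[0])))
for yaw in(10,10.5):
 print("balance",b[:2]+.067*np.array([np.cos(np.radians(yaw)),np.sin(np.radians(yaw))]))
```

```text
big [0.4273 0.1111 0.036 ] ring dia 0.043590925126087636
0.0174588172635463 [0.4572 0.116 ] 9.30911634029637
0.017889844595736903 [0.4793 0.1201] 9.845609210203047
0.017927081488910954 [0.517  0.1268] 9.931140667196402
10.242140970280344
balance [0.4932 0.1227]
balance [0.4931 0.1233]
```

The wrist view gives the balance point as (0.493, 0.123) and the scene view gives (0.497, 0.122). I'll use (0.4945, 0.1228) and go down to TCP z of about 0.022.

jog_arm([
  [0.5, -2, -8, -0.5],
  [0, 0, -15, 0],
  [0, 0, -15, 0],
  [0, 0, -15, 0],
  [0, 0, -15, 0],
  [0, 0, -12, 0],
  [0, 0, -9, 0],
  [0, 0, -6, 0],
  [0, 0, -3, 0],
  [0, 0, 0, 0],
])

```text
clock: 4.42
tool_pos: [0.4948, 0.1227, 0.0221]
orientation: [-180.0, -0.0, -169.9]
force: [0.2, 0.5, 1.1]
opening: 0.07
```

Run:
```python
from plant import get_obs, snapshot
from h import *
o=get_obs();print(o["clock"],o["tool_pos"],o["orientation"],o["force"])
for n in("scene","wrist"):
  s=snapshot(n);pickle.dump((o,s),open(f"pics/{n}3.pkl","wb"));im=s["image"][:,:,::-1]
  if n=="scene": im=cv2.resize(im[90:230,240:400],None,fx=4,fy=4,interpolation=cv2.INTER_CUBIC)
  cv2.imwrite(f"pics/{n}3.png",im)
```

```text
4.4167 [0.49479784 0.12268763 0.02210507] [-1.79990450e+02 -1.89779960e-02 -1.69948029e+02] [0.18279192 0.45614557 1.0750512 ]
```

View pics/wrist3.png

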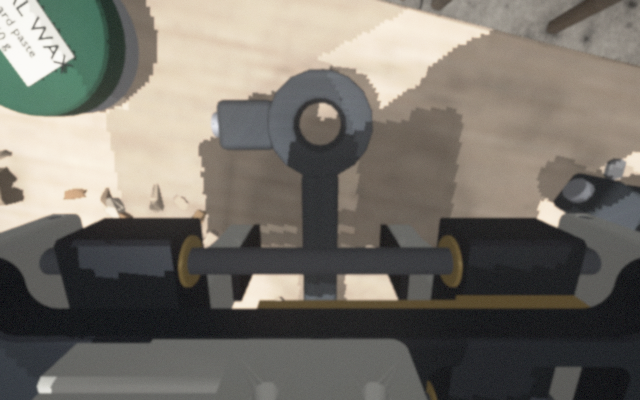

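View pics/scene3.png

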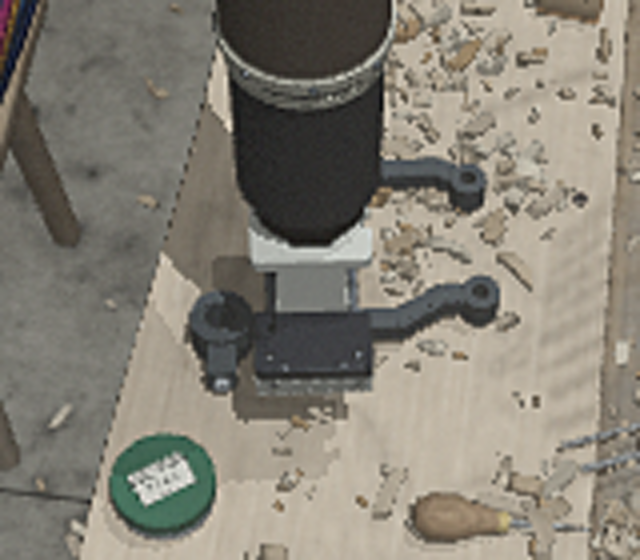

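Run:
```python
from h import *
o,s=pickle.load(open("pics/wrist3.pkl","rb"));W=wcam(o,s)
for uv in((320,124),(321,123)):
  b=onz(W,uv,.036);d=o["tool_pos"]-b;print(b,np.hypot(*d[:2]),np.degrees(np.arctan2(d[1],d[0])))
print(np.linalg.norm(onz(W,(268,123),.036)-onz(W,(373,123),.036)))
```

```text
[0.42747574 0.11062512 0.036     ] 0.06839421607484981 10.15824015496728
[0.42699553 0.11097048 0.036     ] 0.06880730452625025 9.80464425377608
0.04455914701613826
```

The grasp point is 68.5 mm from the bore axis by the wrist camera and about 65 mm by the others, against 67 mm nominal. That is good enough, so I'll close the gripper.

jog_arm([
  [0, 0, 0, 0],
  [0, 0, 0, 0],
  [0, 0, 0, 0],
  [0, 0, 0, 0],
  [0, 0, 0, 0],
  [0, 0, 0, 0],
  [0, 0, 0, 0],
  [0, 0, 0, 0],
  [0, 0, 0, 0],
  [0, 0, 0, 0],
], fingers=5)

```text
clock: 5.35
tool_pos: [0.4948, 0.1227, 0.0223]
orientation: [-180.0, -0.0, -169.9]
force: [-0.0, 0.2, 0.1]
opening: 0.018
```

jog_arm([
  [0, 0, 0, 0],
  [0, 0, 0, 0],
  [0, 0, 1, 0],
  [0, 0, 2, 0],
  [0, 0, 3, 0],
  [0, 0, 4, 0],
  [0, 0, 4, 0],
  [0, 0, 3, 0],
  [0, 0, 2, 0],
  [0, 0, 1, 0],
])

```text
clock: 6.18
tool_pos: [0.495, 0.1228, 0.0429]
orientation: [180.0, 0.0, -170.0]
force: [-0.4, 0.2, -5.9]
opening: 0.0179
```

Run:
```python
from plant import get_obs, snapshot
from h import *
o=get_obs();print(o["clock"],o["tool_pos"],o["orientation"],o["force"],o["moment"],o["opening"])
for n in("wrist","side"):
  s=snapshot(n);pickle.dump((o,s),open(f"pics/{n}4.pkl","wb"));im=s["image"][:,:,::-1]
  if n=="side": im=cv2.resize(im[130:250,210:350],None,fx=4.5,fy=4.5,interpolation=cv2.INTER_CUBIC)
  cv2.imwrite(f"pics/{n}4.png",im)
```

```text
6.1833 [0.49498804 0.12283822 0.04288797] [ 1.79978973e+02  4.01690628e-02 -1.69951267e+02] [-0.44149262  0.22153548 -5.89553725] [ 0.00968581 -0.13514868  0.04424596] 0.017872791249454397
```

View pics/wrist4.png

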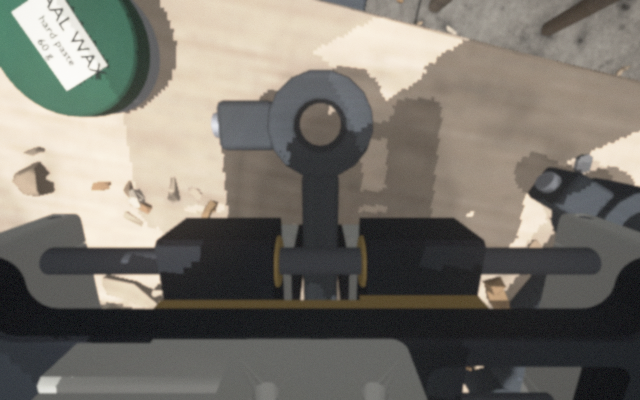

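View pics/side4.png

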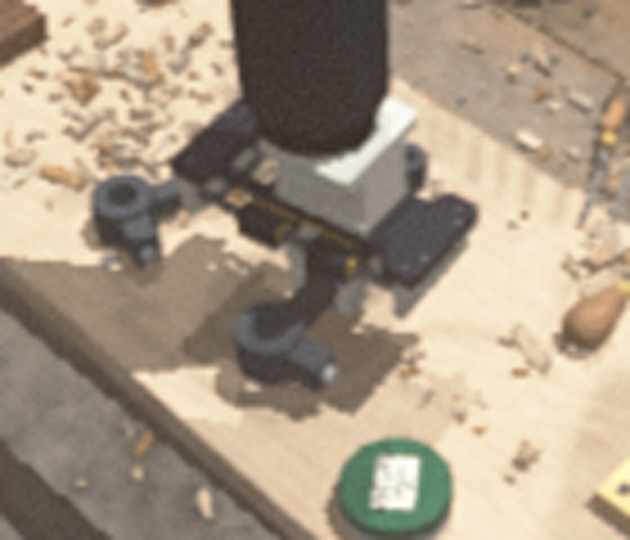

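The lift is good: opening 17.9 mm, load 5.9 N (about 0.6 kg), and the bore is still at (320,124) in the wrist view, so it has not tilted in the grip. Next I raise it, then carry and turn it part of the way.

jog_arm([
  [0, 0, 3, 0],
  [0, 0, 7, 0],
  [0, 0, 11, 0],
  [0, 0, 13, 0],
  [0, 0, 13, 0],
  [0, 0, 13, 0],
  [0, 0, 11, 0],
  [0, 0, 8, 0],
  [0, 0, 5, 0],
  [0, 0, 3, 0],
])

```text
clock: 7.12
tool_pos: [0.4949, 0.1228, 0.1301]
orientation: [180.0, 0.0, -169.9]
force: [0.5, -0.7, -5.8]
opening: 0.0179
```

jog_arm([
  [1, -3, 0, 1],
  [1, -6, 0, 2],
  [2, -10, 0, 3],
  [2, -14, 0, 4],
  [2, -16, 0, 5],
  [3, -18, 0, 5],
  [3, -18, 0, 5],
  [3, -18, 0, 5],
  [3, -18, 0, 5],
  [3, -18, 0, 5],
])

```text
clock: 7.95
tool_pos: [0.5173, -0.0175, 0.1285]
orientation: [179.9, -0.1, -129.7]
force: [0.5, 0.5, -5.5]
opening: 0.0176
```

jog_arm([
  [3, -18, 0, 5],
  [3, -18, 0, 5],
  [3, -18, 0, 5],
  [3, -18, 0, 5],
  [3, -18, 0, 5],
  [2, -16, 0, 5],
  [2, -14, 0, 4],
  [2, -12, 0, 3.5],
  [1, -8, 0, 2.5],
  [0, -4, 0, 1],
])

```text
clock: 8.78
tool_pos: [0.5393, -0.1616, 0.1282]
orientation: [179.9, -0.0, -88.8]
force: [1.5, 0.8, -5.5]
opening: 0.0178
```

Run:
```python
from plant import get_obs, snapshot
from h import *
for n in("wrist","scene","side"):
  o=get_obs();print(o["clock"],o["tool_pos"],o["orientation"],o["force"],o["moment"],o["opening"])
  s=snapshot(n);pickle.dump((o,s),open(f"pics/{n}5.pkl","wb"));im=s["image"][:,:,::-1]
  cv2.imwrite(f"pics/{n}5.png",im)
```

```text
8.7833 [ 0.53931549 -0.1615931   0.12820284] [ 1.79888850e+02 -5.33974671e-03 -8.88070806e+01] [ 1.49348934  0.80242707 -5.49928608] [ 0.0945134  -0.06533497  0.01040778] 0.017799196419198242
8.8333 [ 0.539164   -0.16168042  0.12816655] [ 1.79874991e+02 -6.76270678e-03 -8.88213670e+01] [-0.00690701 -0.32272101 -5.92775379] [-0.03594461 -0.11860919 -0.03118142] 0.017895022942742325
8.8833 [ 0.53915658 -0.16113478  0.1282687 ] [ 1.79887651e+02  2.71308558e-03 -8.89703522e+01] [ 0.62495616  0.18276933 -5.36744278] [0.09314788 0.03164506 0.0049558 ] 0.017860104085383854
```

View pics/wrist5.png

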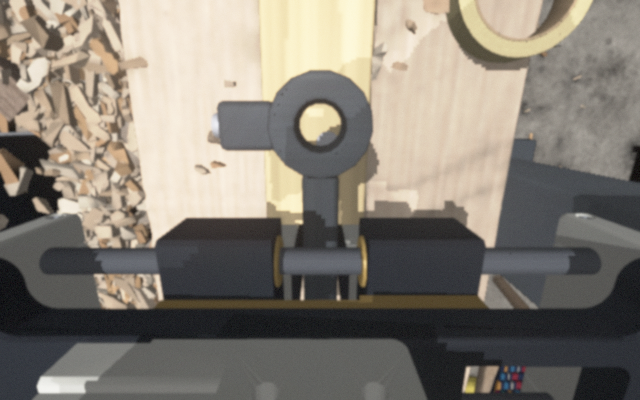

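View pics/side5.png

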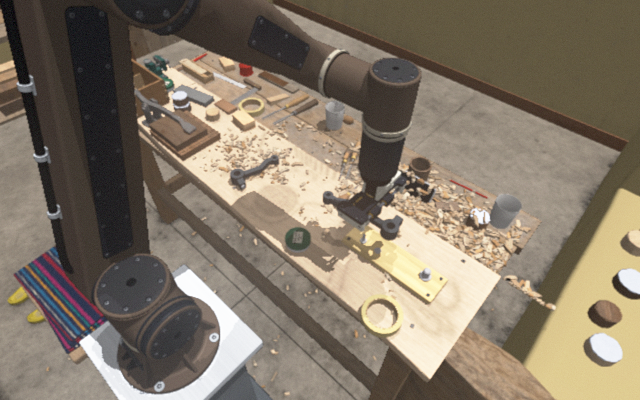

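Bore still at (320,124), so there has been no slip. I'll move over the jig.

jog_arm([
  [0.6, -5, 0, 0],
  [1, -10, 0, 0],
  [2, -15, 0, 0],
  [2, -18, 0, -0.3],
  [2, -18, 0, 0],
  [2, -18, 0, 0],
  [2, -15, 0, 0],
  [2, -12, 0, 0],
  [1, -8, 0, 0],
  [1, -4, 0, 0],
])

```text
clock: 9.77
tool_pos: [0.5553, -0.2844, 0.1291]
orientation: [180.0, 0.0, -89.3]
force: [0.0, 0.5, -5.3]
opening: 0.0177
```

jog_arm([
  [0, 0, -2, 0],
  [0, 0, -4, 0],
  [0, 0, -5, 0],
  [0, 0, -5, 0],
  [0, 0, -5, 0],
  [0, 0, -4, 0],
  [0, 0, -2, 0],
  [0, 0, 0, 0],
  [0, 0, 0, 0],
  [0, 0, 0, 0],
])

```text
clock: 10.6
tool_pos: [0.5556, -0.2834, 0.1026]
orientation: [-180.0, -0.0, -89.2]
force: [1.2, 0.4, -5.9]
opening: 0.0178
```

Run:
```python
from plant import get_obs, snapshot
from h import *
np.set_printoptions(precision=4,suppress=True)
for n in("wrist","scene","side"):
  o=get_obs();print(o["clock"],o["tool_pos"],o["orientation"],o["force"],o["moment"],o["opening"])
  s=snapshot(n);pickle.dump((o,s),open(f"pics/{n}6.pkl","wb"));im=s["image"][:,:,::-1]
  if n=="scene": im=cv2.resize(im[230:370,260:370],None,fx=4.2,fy=4.2,interpolation=cv2.INTER_CUBIC)
  if n=="side": im=cv2.resize(im[190:310,330:460],None,fx=4.9,fy=4.9,interpolation=cv2.INTER_CUBIC)
  cv2.imwrite(f"pics/{n}6.png",im)
```

```text
10.6 [ 0.5556 -0.2834  0.1026] [-179.9761   -0.0097  -89.2448] [ 1.1717  0.4098 -5.9271] [ 0.0645 -0.0574  0.0382] 0.017773475010261077
10.65 [ 0.5556 -0.2834  0.1027] [-179.9716   -0.0101  -89.247 ] [ 0.237  -0.2671 -5.0176] [ 0.0497 -0.0322  0.0176] 0.017780862808181842
10.7 [ 0.5556 -0.2834  0.1027] [-179.9658   -0.0102  -89.2477] [ 0.5227  0.1909 -5.0589] [ 0.0391  0.0208 -0.0553] 0.01767240393509857
```

View pics/wrist6.png

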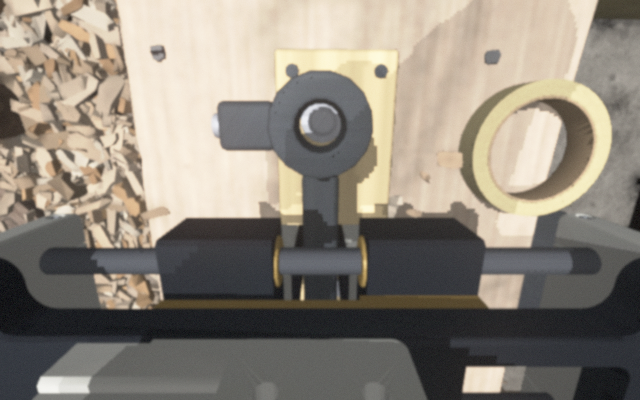

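View pics/scene6.png

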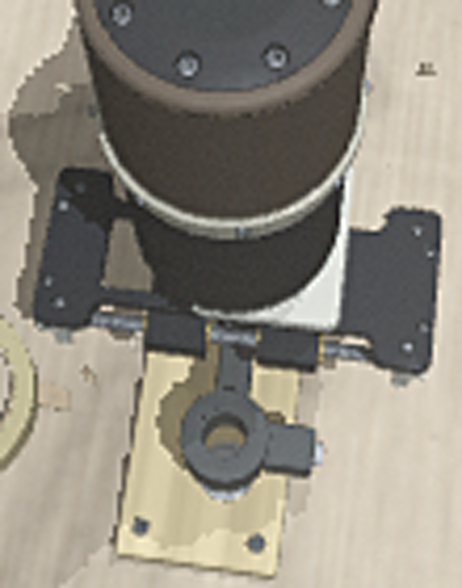

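View pics/side6.png

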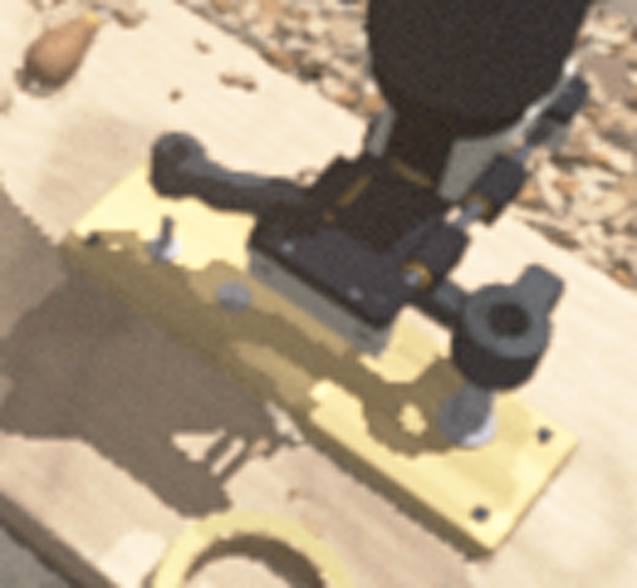

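Through the bore the wrist camera sees the thick pin's tip at about (322,121). I'll crop and measure the offset.

Run:
```python
from h import *
a=cv2.imread("pics/wrist6.png");cv2.imwrite("pics/w6c.png",cv2.convertScaleAbs(cv2.resize(a[60:190,255:385],None,fx=4.5,fy=4.5,interpolation=cv2.INTER_CUBIC),alpha=1.5))
o,s=pickle.load(open("pics/side6.pkl","rb"));im=s["image"][:,:,::-1]
cv2.imwrite("pics/d6c.png",cv2.convertScaleAbs(cv2.resize(im[212:250,355:395],None,fx=14,fy=14,interpolation=cv2.INTER_CUBIC),alpha=1.2))
```

```text
(no output)
```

View pics/w6c.png

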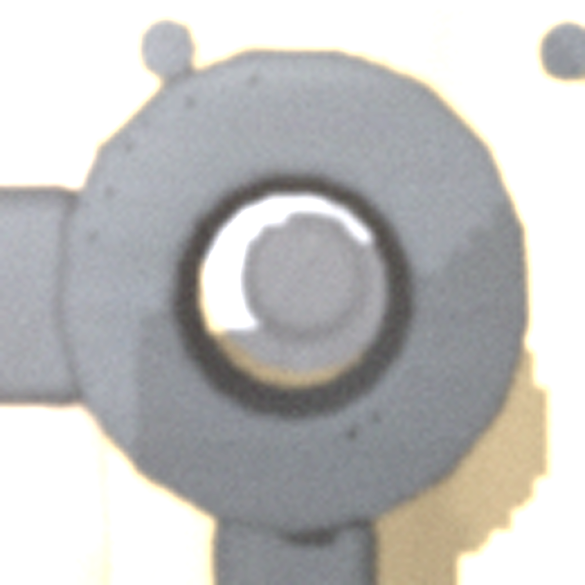

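View pics/d6c.png

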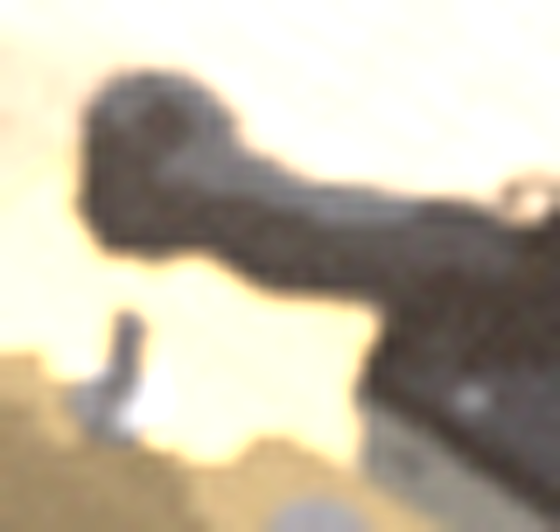

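Run:
```python
from h import *
np.set_printoptions(precision=4,suppress=True)
o,s=pickle.load(open("pics/wrist6.pkl","rb"));W=wcam(o,s);z0=o["tool_pos"][2]-.0222
un=lambda p:((p[0]+.5)/4.5-.5+255,(p[1]+.5)/4.5-.5+60)
t=onz(W,un((293.5,295)),z0+.036);b=onz(W,un((294,288)),z0);p=onz(W,un((304,273)),.048)
print("boretop",t,"borebot",b,"ring",onz(W,un((297,288)),z0+.036),"pin",p,"dias",[np.linalg.norm(onz(W,un((l,280)),z)-onz(W,un((r,280)),z)) for l,r,z in[(175,412,z0+.036),(200,388,z0),(244,362,.048)]])
print("dist tcp-bore",np.linalg.norm((o["tool_pos"]-t)[:2]),np.linalg.norm((o["tool_pos"]-b)[:2]))
D=pickle.load(open("pics/side6.pkl","rb"))[1];
ud=lambda p,k,off:((p[0]+.5)/k-.5+off[0],(p[1]+.5)/k-.5+off[1])
sm=onz(D,ud((163,122),14,(355,212)),z0+.028);th=onz(D,ud((128,318),14,(355,212)),.048)
big=onz(D,ud((510,317),4.9,(330,190)),z0+.036);print("side small",sm,"thin tip",th,"big",big,np.linalg.norm((sm-big)[:2]))
S=pickle.load(open("pics/scene6.pkl","rb"))[1]
bs=onz(S,ud((226,432),4.2,(260,230)),z0+.036);print("scene big",bs)
# predicted lever small eye from tool pose & bore
o2=o;yaw=np.radians(o["orientation"][2]+180);R=np.array([[np.cos(yaw),-np.sin(yaw)],[np.sin(yaw),np.cos(yaw)]])
print("pred small from boretop",t[:2]+R@[.19,.02],np.degrees(yaw))
# wrist1 pins
```

```text
boretop [ 0.555  -0.3501  0.1164] borebot [ 0.5549 -0.3501  0.0804] ring [ 0.5546 -0.3508  0.1164] pin [ 0.5534 -0.3516  0.048 ] dias [np.float64(0.02234277623134746), np.float64(0.02278082636060706), np.float64(0.01715727104989923)]
dist tcp-bore 0.06679592040721276 0.06674619861132808
side small [ 0.5343 -0.1589  0.1084] thin tip [ 0.5328 -0.1596  0.048 ] big [ 0.558  -0.3493  0.1164] 0.19186373769949566
scene big [ 0.5584 -0.3487  0.1164]
pred small from boretop [ 0.5325 -0.1604] 90.75524974666696
```

The pin lies about (−1.6, −1.5) mm from the bore axis by the wrist camera. The side view gives (−1.5, −1) mm at the thin pin, and the other estimates agree, with yaw matched. I'll apply this small correction and come down 2 mm.

jog_arm([
  [-0.5, -0.5, -0.5, 0],
  [-0.5, -0.5, -1, 0],
  [-0.5, -0.6, -0.7, 0],
  [-0.3, -0.2, 0, 0],
  [0, 0, 0, 0],
  [0, 0, 0, 0],
  [0, 0, 0, 0],
  [0, 0, 0, 0],
  [0, 0, 0, 0],
  [0, 0, 0, 0],
])

```text
clock: 11.58
tool_pos: [0.5537, -0.2851, 0.1002]
orientation: [-180.0, -0.0, -89.2]
force: [-0.2, -0.5, -6.0]
opening: 0.0177
```

Run:
```python
from plant import get_obs, snapshot
from h import *
np.set_printoptions(precision=4,suppress=True)
for n in("wrist","scene","side"):
  o=get_obs();print(o["clock"],o["tool_pos"],o["orientation"],o["force"],o["opening"])
  s=snapshot(n);pickle.dump((o,s),open(f"pics/{n}7.pkl","wb"));im=s["image"][:,:,::-1]
  if n=="wrist": im=cv2.convertScaleAbs(cv2.resize(im[60:190,255:385],None,fx=4.5,fy=4.5,interpolation=cv2.INTER_CUBIC),alpha=1.5)
  if n=="side": im=cv2.resize(im[205:300,350:450],None,fx=6,fy=6,interpolation=cv2.INTER_CUBIC)
  cv2.imwrite(f"pics/{n}7.png",im)
```

```text
11.5833 [ 0.5537 -0.2851  0.1002] [-179.9952   -0.001   -89.2469] [-0.1631 -0.4805 -5.9667] 0.01769370691676802
11.6333 [ 0.5537 -0.2851  0.1002] [-179.9961    0.0012  -89.2499] [-0.461   0.117  -4.7359] 0.017936655723457907
11.6833 [ 0.5536 -0.2851  0.1002] [179.9993   0.0008 -89.2498] [-0.1317 -0.1207 -6.2807] 0.017740012510548114
```

View pics/wrist7.png

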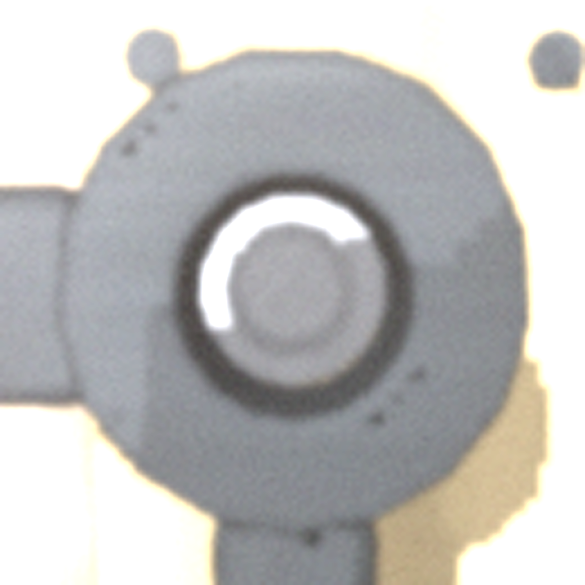

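View pics/side7.png

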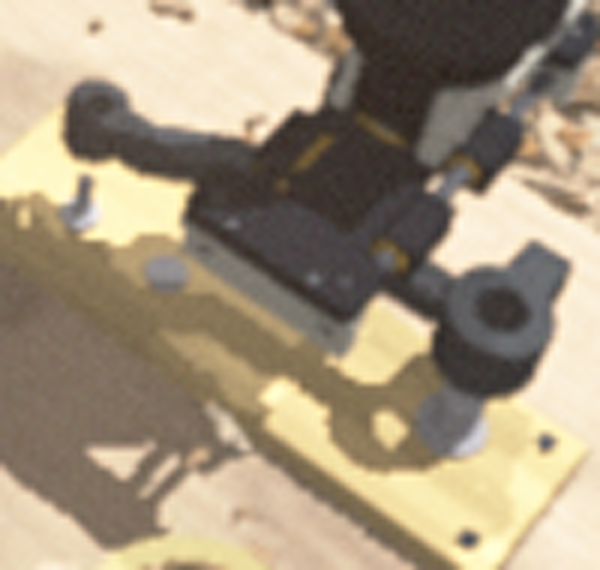

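View pics/scene7.png

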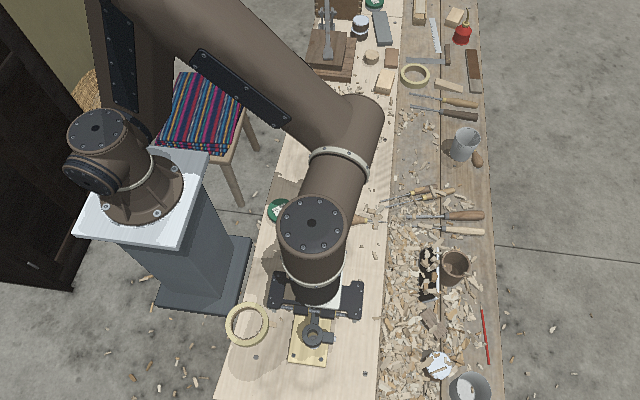

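Run:
```python
from h import *
np.set_printoptions(precision=4,suppress=True)
o,s=pickle.load(open("pics/wrist7.pkl","rb"));W=wcam(o,s);z0=o["tool_pos"][2]-.0222
un=lambda p:((p[0]+.5)/4.5-.5+255,(p[1]+.5)/4.5-.5+60)
t=onz(W,un((293.5,295)),z0+.036);b=onz(W,un((294,288)),z0);p=onz(W,un((288,288)),.048)
print("boretop",t,b,"pin",p,"diff",p-t)
D=pickle.load(open("pics/side7.pkl","rb"))[1]
ud=lambda p,k,off:((p[0]+.5)/k-.5+off[0],(p[1]+.5)/k-.5+off[1])
sm=onz(D,ud((101,104),6,(350,205)),z0+.028);th=onz(D,ud((85,180),6,(350,205)),.048);big=onz(D,ud((500,307),6,(350,205)),z0+.036)
print("side small",sm,"thin",th,"big",big,"yaw",np.degrees(np.arctan2(*(sm-big)[[1,0]])-np.arctan2(20,190)))
a=cv2.imread("pics/side7.png")
```

```text
boretop [ 0.553  -0.3519  0.114 ] [ 0.5529 -0.3518  0.078 ] pin [ 0.5538 -0.3512  0.048 ] diff [ 0.0007  0.0007 -0.066 ]
side small [ 0.532  -0.1618  0.106 ] thin [ 0.532  -0.1605  0.048 ] big [ 0.5548 -0.3497  0.114 ] yaw 90.90634978637374
```

Run:
```python
from plant import get_obs, close_job
print(close_job());o=get_obs();print(o["clock"],o["tool_pos"],o["orientation"],o["opening"])
```

```text
the job is handed in; nothing more can be done
None
the job is handed in; nothing more can be done
```

I took the long lever, because the pins measured 190 mm apart and its eyes 189 mm; the short lever's eyes are 142 mm apart. I gripped it about 67 mm from the big eye's axis and handed the job in at about 11.7 s. The lever was still held and still, about 3 cm above the pin tips.

**Last checks:**
- **Thick pin:** the wrist camera, looking down through the bore, puts the tip about 1 mm from the bore axis. The side view also gives about 1 mm. The scene camera, carried forward from its previous picture, suggests about 2 mm; that is within its calibration error.
- **Thin pin:** only the side view could see this end. It puts the small eye about 1.3 mm from the tip.
- **Turn:** the lever is at 90.8° to 90.9° and the jig at about 90.5° to 91°.
- **Level and height:** the tool is level to within 0.03°, and the bore stayed at the same place in the wrist view since the lift. The underside is at about 78 mm and the tips at 48 mm.
- **Grip:** the load is about 5 to 6 N and the finger opening steady at 17.7 to 17.9 mm.
- **Other things:** I touched nothing else. The short lever, tin and awl were not measured again at the end, and in the last overview picture the arm hides part of them.

The cameras disagreed by 2 to 4 mm in absolute position, so I made the final correction from the eyes and pins seen in the same picture.

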